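Set up a tasting slate with shot glasses

TASK

Set up a tasting slate: clear the jigger and the little bitters bottle off the cork mat into the steel tool tray, slide the top slate out of the open front of its wooden stand until it overhangs the edge by a good 5 cm or more, then pinch it by its two long sides and lay it flat on the cork mat, centred on it and square with it, long side along long side. Then stand every shot glass from the rack upright on the slate, in one row along its middle, and leave the two ramekins, the other slates and everything else where they are.

Things in the scene. Friction and masses are not known exactly. Their poses are not given: they have to be found in the camera images.
- slate_top: the top one of a stack of three identical dark slates lying flat in the stand, each 210 x 66 x 5 mm, about 180 g; origin at the centre of its underside, x along its 210 mm length, y across its 66 mm width, z up
- slate_mid: the slate under the top one, same size and axes; stays in the stand. A press of 5 to 25 N with the closed fingertips on the middle of the top slate drags the top one along and leaves this one (friction about 0.3 between slates, 0.6 against the fingers)
- slate_low: the lowest slate of the stack, same size and axes; stays in the stand
- stand: fixed wooden stand, 235 (x) x 97 (y) x 105 mm high, open at top and front (-x face); origin at the centre of its underside. The slates lie lengthwise along x on its shelf 75 mm up (stack top at 90 mm), between 12 mm cheeks 73 mm apart and a back board, 105 mm high, so their sides cannot be gripped inside. Shelf edge and cheek ends at x = -117.5 mm, free space before them down to the table
- mat: fixed cork mat, 110 (x) x 260 (y) x 4 mm; origin at the centre of its underside, z up. Its long side is y
- tray: fixed open stainless tool tray, 120 (x) x 160 (y) x 40 mm high, walls and floor 4 mm; origin at the centre of its underside, z up
- jigger: steel double-cone jigger, 82 mm tall, solid to the touch, 42 mm across the foot, 19 mm at the waist (47 mm up), 36 mm across the top, 120 g; stands on the mat at the start; origin at the centre of the foot, z along its axis towards the top
- jigger_mid (a point): middle of the jigger's axis, 41 mm above its foot
- bitters: little amber bitters bottle, closed, 38 mm across up to 62 mm, then a neck and a 21 mm white cap up to 98 mm, 120 g; stands on the mat at the start; origin at the centre of its underside, z along its axis towards the cap
- bitters_mid (a point): point on the bottle's axis 45 mm above its underside
- rack: fixed grey plastic glass rack, 235 (x) x 159 (y) mm, origin at the centre of its underside, z up; floor 5 mm thick, outer walls up to 28 mm, dividers up to 25 mm, 5 mm thick: 3 (x) by 2 (y) compartments of about 72 mm, centres 76.7 mm apart along x and 77 mm apart along y, each holding one glass, one ramekin or nothing
- glass1: shot glass, clear, 44 mm across the rim and 50 mm tall, heavy-bottomed, 110 g or so, mouth up; origin at the centre of its underside, z up its axis. Only some of the four are there on a given day.
- glass2: shot glass, clear, 44 mm across the rim and 50 mm tall, heavy-bottomed, 110 g or so, mouth up; origin at the centre of its underside, z up its axis. Only some of the four are there on a given day.
- glass3: shot glass, clear, 44 mm across the rim and 50 mm tall, heavy-bottomed, 110 g or so, mouth up; origin at the centre of its underside, z up its axis. Only some of the four are there on a given day.
- glass4: shot glass, clear, 44 mm across the rim and 50 mm tall, heavy-bottomed, 110 g or so, mouth up; origin at the centre of its underside, z up its axis. Only some of the four are there on a given day.
- ramekin1: white ceramic ramekin, low, 62 mm across and 24 mm high, in a compartment of the rack; origin at the centre of its underside; must stay where it is
- ramekin2: white ceramic ramekin, low, 62 mm across and 24 mm high, in a compartment of the rack; origin at the centre of its underside; must stay where it is
- shaker: steel salt shaker, 40 mm across, 72 mm high, on the table; origin at the centre of its underside; must stay where it is
- bottle: green bottle, 72 mm across, 200 mm high, on the table; origin at the centre of its underside; must stay where it is
- bottle2: amber bottle, 64 mm across, 190 mm high, on the table; origin at the centre of its underside; must stay where it is

How it is judged:
On the way, in this order (a step that is already met when the one before it is completed fails the run):
1. the top slate, lying flat on the stack, overhangs the front edge of the stand by at least 45 mm (x of slate_top in the frame of stand between -0.125 and -0.0575 m and z of slate_top in the frame of stand between 0.082 and 0.088 m and angle between slate_top's own z axis and vertical below 0.06 rad), for 0.2 s.
2. the top slate lies on the cork mat, within 20 mm (across) and 25 mm (along) of its centre and 0.15 rad of square (x of slate_top in the frame of mat between -0.02 and 0.02 m and y of slate_top in the frame of mat between -0.025 and 0.025 m and z of slate_top in the frame of mat between 0.0015 and 0.007 m and angle between the x axis of slate_top and the y axis of mat, either way round below 0.15 rad and angle between slate_top's own z axis and vertical below 0.05 rad), for 0.2 s.
At the end, for the whole second after the job is handed in: Slate flat on the mat, centre within 20 mm across and 25 mm along of the mat's, square within 0.15 rad. Every glass present upright (0.08 rad) on the slate, within 16 mm of its midline and 90 mm of its centre. Jigger and bitters in the tray. All at rest (all of step 2 and linear speed of each of slate_top, glass1, glass2, glass3, glass4 below 0.02 m/s and x of glass1 in the frame of slate_top between -0.09 and 0.09 m and y of glass1 in the frame of slate_top between -0.016 and 0.016 m and z of glass1 in the frame of slate_top between 0.003 and 0.009 m and angle between each of glass1, glass2, glass3, glass4's own z axis and vertical below 0.08 rad and x of glass2 in the frame of slate_top between -0.09 and 0.09 m and y of glass2 in the frame of slate_top between -0.016 and 0.016 m and z of glass2 in the frame of slate_top between 0.003 and 0.009 m and x of glass3 in the frame of slate_top between -0.09 and 0.09 m and y of glass3 in the frame of slate_top between -0.016 and 0.016 m and z of glass3 in the frame of slate_top between 0.003 and 0.009 m and x of glass4 in the frame of slate_top between -0.09 and 0.09 m and y of glass4 in the frame of slate_top between -0.016 and 0.016 m and z of glass4 in the frame of slate_top between 0.003 and 0.009 m and x of jigger_mid in the frame of tray between -0.06 and 0.06 m and y of jigger_mid in the frame of tray between -0.08 and 0.08 m and z of jigger_mid in the frame of tray between 0 and 0.06 m and linear speed of each of jigger, bitters below 0.03 m/s and x of bitters_mid in the frame of tray between -0.06 and 0.06 m and y of bitters_mid in the frame of tray between -0.08 and 0.08 m and z of bitters_mid in the frame of tray between 0 and 0.06 m); the robot touches nothing.
It fails at once if one of the other slates dragged more than 40 mm (distance of any of slate_mid, slate_low from where it was at the start of the episode above 0.04 m).
It fails at once if a ramekin, the shaker or a bottle moved more than 60 mm (distance of any of ramekin1, ramekin2, shaker, bottle, bottle2 from where it was at the start of the episode above 0.06 m).
Of glass1, glass2, glass3, glass4 only 3 to 4 are there at a start; the rules pass over those that are not, and their reading is None.
At some moment in a run one of glass1, glass2, glass3, glass4, jigger may be knocked a few centimetres aside while the robot is not near it.
Once in a run the grip may slacken for a moment while it holds something.
It also fails if it takes over 192 s, if anything falls off the work surface, if the arm or the gripper's body presses on something with over 40 N, if the wrist force passes 120 N, or if a joint passes its speed limit or range.

ROBOT

A 6-joint arm with a two-finger parallel gripper is mounted at the origin on the work surface. World frame = base frame: x ahead of the robot, y to its left, z up, the work surface at z = 0. Lengths are in m, angles in rad, forces in N, time in s.
With the tool pointing down it reaches from about 0.35 to 0.925 m from the base axis. Payload 6.4 kg.
Tool frame: the origin (TCP) lies at the very end of the fingers, on their centre line; the grasp point (between the pads) lies 19 mm behind it; z points along the fingers, y is the line along which they close (so a half turn about z gives the same grasp; the last joint's range is limited). The gripper opens to 85 mm and grips with 20 to 120 N. Pads are 22 mm wide; open, the fingers measure 114 mm over their backs; the gripper's body (76 mm by 85 mm) begins 54 mm behind the grasp point. The pads swing forward as they close: fully open they stand 13 mm farther back than shut.
Start: joints at [-1.352, 0.245, 1.558, -0, 1.339, -0.174], TCP at [0.249, -0.601, 0.231] pointing down, gripper open.
Joint ranges: [-3.13, 3.13], [-1.02, 2.26], [0.13, 2.54], [-0.95, 4.09], [0.21, 2.88], [-2.74, 2.74]. Speed limits (rad/s): [2.57, 2.57, 3.14, 3.14, 3.14, 3.14].

INTERFACE

Orientations are given as a unit quaternion [w, x, y, z].
In Python, from station import observe, capture, finish_job gives the robot as it stands. The module is installed in compiled form; this text tells all that it offers.
- The arm moves only by the tool carry_out, never from a script. Its argument "deltas" is a list of rows, each a list of 7 numbers: the opening in per cent of the stroke, from 0 (shut) to 100 (fully open), then the shift along the tool's x, y, z in mm, then the turn, a rotation vector about the tool's x, y, z in degrees. A call has 1 to 12 rows; each row shifts and turns the commanded pose from where the row before left it, along the tool's axes as they then stand; what a row does not reach is not made up. A row lasts 1/10 s, in which the tool goes at most 50 mm and 8.59 degrees, less where a joint would pass 70% of its speed; a pose out of reach is approached as far as the arm can. A call is refused whole if a number of a shift passes 50 or a number of a turn 8.59, either way. A call with a gripper value outside its range is refused whole. The fingers move at their own pace and stop on an object; "grip_force" is the grip in N (left out, the last holds). Time passes only in rows, so rows that do not move let the fingers close. It gives the time, the measured TCP pose, the force, the opening and the grip force at its end, in the units of the state.
- observe(): the state, without advancing time (a new reading comes with each control period).
- capture(name): name is "scene" or "side" or "wrist"; returns a dict with "img" (480x640x3 uint8, red, green, blue), "range_z" (480x640 float32, m along the optical axis (not along the pixel's ray), 0 where there is no reading), "intrinsics" (3x3 intrinsics, pixels), "R" (3x3) and "t" (3): a world point X has camera coordinates R X + t; the wrist camera has in their place "tool_from_camera" (4x4, takes a point from camera to tool coordinates, whose origin is the TCP and whose axes are the flange's). Camera axes: x right, y down, z forward; pixel columns grow to the right and rows downward; lengths in m; the calibration is good to about 2 mm. A picture is of the moment at which its call begins: read the wrist's pose just before it.
- finish_job(): hands the job in; it is judged then, once.
The state is a dict: "t": time; "q": joint angles; "qvel": joint speeds; "tau": joint torques, N m; "eef_pos": TCP position; "tcp_rot": TCP orientation; "ft_force": force on the tool from outside, world axes, zero at the start; "torque": the same for the moment, N m; "opening": finger opening in m; "finger_force": force on a finger pad.
Only numpy, scipy, OpenCV 4.12 (cv2) and the standard library are available. Lean on these libraries where they do the work, as an engineer would, in place of code of your own. Each camera call takes 0.05 s, during which the arm holds its last target. There are 200 camera calls.

## Working session

There is one attempt and no reset: what is moved stays moved. The work goes in short steps, Python scripts to look and compute and a tool call to move; the robot and the scene stay as the last step left them, time stands still between calls to the robot, and variables do not carry over. Pictures are saved under pics/ and viewed, at most 17 in all, crops included, and the job is handed in when it is done.

Besides the shell and the picture viewer there is one more tool, called after "Emit:" by a JSON object that holds its "op" and its "data". carry_out: Moves the arm, as the interface text tells. Its arguments: {"type":"object","properties":{"deltas":{"type":"array"},"grip_force":{"type":"number"}},"required":["deltas"]}

```bash
mkdir -p pics
cat > h.py <<'E'
import numpy as np, cv2
from scipy.spatial.transform import Rotation as Ro
from station import observe, capture, finish_job
def pose():
    s=observe(); q=s["tcp_rot"]; q=np.array(q)
    R=Ro.from_quat([q[1],q[2],q[3],q[0]]).as_matrix() if q.size==4 else q
    return np.array(s["eef_pos"]),R,s
def cap(n,save=None):
    p,R,s=pose(); c=capture(n)
    if n=="wrist":
        T=np.array(c["tool_from_camera"]); c["Rw"]=R@T[:3,:3]; c["o"]=p+R@T[:3,3]
    else:
        c["Rw"]=np.array(c["R"]).T; c["o"]=-c["Rw"]@np.array(c["t"])
    if save: cv2.imwrite("pics/"+save,c["img"][...,::-1])
    return c
def ray(c,u,v,z):
    d=c["Rw"]@np.linalg.solve(np.array(c["intrinsics"]),[u,v,1.]); return c["o"]+d*(z-c["o"][2])/d[2]
def cloud(c):
    v,u=np.mgrid[:480,:640]; K=np.array(c["intrinsics"]); z=c["range_z"]
    P=np.stack([(u-K[0,2])/K[0,0]*z,(v-K[1,2])/K[1,1]*z,z],-1)
    W=P@c["Rw"].T+c["o"]; W[z<=0]=np.nan; return W
def totool(target,yaw=None):
    "mm shift along current tool axes to world target"
    p,R,s=pose(); return np.round(R.T@(np.array(target)-p)*1000,1)
E
python3 - <<'E'
from h import *
for n in("scene","side"):
    c=cap(n,n+"0.png"); print(n,c["o"],c["Rw"][:,2])
p,R,s=pose(); print(p,R.round(3),s["t"],s["opening"])
E
```

```text
scene [1.02360467 0.51308301 0.73408885] [-0.4327438  -0.55427537 -0.7109934 ]
side [0.13573038 0.48759592 0.48869789] [ 0.60411504 -0.61162398 -0.51084355]
[ 0.24870837 -0.59999773  0.23027937] [[ 0.924  0.383 -0.   ]
 [ 0.383 -0.924  0.002]
 [ 0.    -0.002 -1.   ]] 0.1 0.08513937348077368
```

View pics/scene0.png

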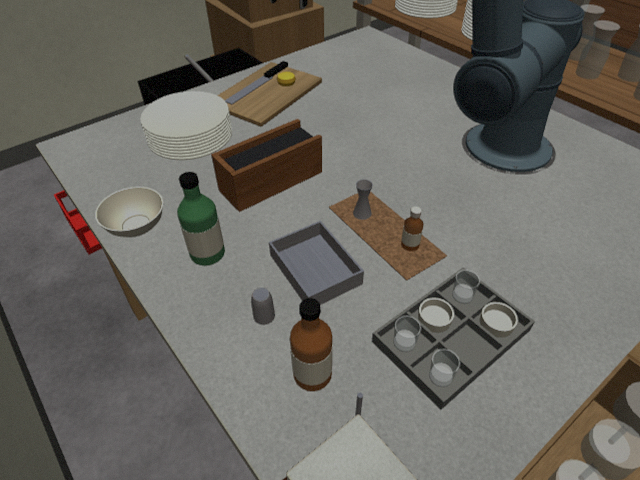

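View pics/side0.png

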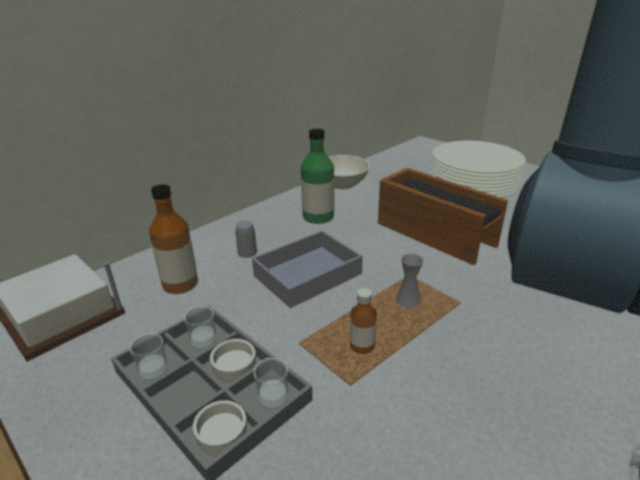

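The scene shows the stand at about (268,165), mat (388,232), tray (316,262), and rack (453,333). There are three glasses, at (466,287), (405,332) and (444,367), and two ramekins. On the mat are the jigger (363,200) and the bitters (412,230).

Run:
```python
from h import *
c=cap("scene"); W=cloud(c); img=c["img"]; d=cap("side"); Wd=cloud(d)
X=np.concatenate([W.reshape(-1,3),Wd.reshape(-1,3)]); 
H=np.concatenate([cv2.cvtColor(i,cv2.COLOR_RGB2HSV).reshape(-1,3) for i in (img,d["img"])])
ok=~np.isnan(X[:,0]); X=X[ok];H=H[ok]
def rect(m,name):
    P=X[m]; 
    # density grid clean
    g=np.zeros((400,500),np.uint8); ij=((P[:,:2]-[0,-1])/0.003).astype(int)
    k=(ij>=0).all(1)&(ij[:,0]<400)&(ij[:,1]<500); ij=ij[k]; g[ij[:,0],ij[:,1]]=255
    g=cv2.morphologyEx(g,cv2.MORPH_CLOSE,np.ones((5,5))); n,l,st,ce=cv2.connectedComponentsWithStats(g)
    for i in np.argsort(-st[1:,4])[:4]+1:
        if st[i,4]<60: continue
        pts=np.argwhere(l==i).astype(np.float32)*0.003+[0.0015,-0.9985]
        r=cv2.minAreaRect(pts.astype(np.float32)); print(name,np.round(r[0],3),np.round(r[1],3),round(r[2],1),st[i,4])
h,s,z=H[:,0],H[:,1],X[:,2]
brown=(h<18)&(s>70)
rect(brown&(z>-.004)&(z<.012),"mat")
rect(brown&(z>.097)&(z<.112),"stand")
rect((z>.034)&(z<.045)&(s<90),"trayrim")
rect((z>.022)&(z<.033)&(s<90),"rackrim")
rect((z>.066)&(z<.2)&(X[:,1]>-.7),"tall")
def pr(n,u,v,zz): print(n,ray(c,u,v,zz).round(3))
for u,v in((382,192),(331,207),(445,254),(408,274)): pr("matc",u,v,.004)
for u,v in((214,158),(300,123),(322,141),(226,173)): pr("stand",u,v,.105)
for u,v in((270,249),(320,224),(362,266),(311,291)): pr("tray",u,v,.04)
for u,v in((373,335),(465,270),(533,321),(442,395)): pr("rack",u,v,.028)
for u,v,zz in((364,185,.082),(416,211,.098)): pr("jig,bit",u,v,zz)
for u,v in((467,280),(407,323),(445,358)): pr("glass",u,v,.055)
for u,v in((437,313),(500,317)): pr("ram",u,v,.029)
for u,v,zz in ((190,179,.2),(310,309,.19),(262,294,.072)): pr("bot",u,v,zz)
```

```text
mat [0.463 0.02 ] [0.269 0.117] 86.5 3101
mat [0.818 0.403] [0.197 0.106] 45.0 417
mat [ 0.568 -0.228] [0.079 0.253] 70.3 249
mat [ 0.394 -0.498] [0.115 0.019] 10.0 83
stand [ 0.556 -0.27 ] [0.103 0.241] 88.9 1045
stand [0.788 0.199] [0.069 0.051] 12.5 82
trayrim [ 0.618 -0.509] [0.223 0.142] 2.4 747
trayrim [0.645 0.013] [0.165 0.129] 81.5 632
trayrim [ 0.869 -0.328] [0.13  0.134] 63.4 376
trayrim [0.816 0.391] [0.185 0.087] 51.2 148
rackrim [0.553 0.286] [0.162 0.24 ] 90.0 2547
rackrim [ 0.335 -0.661] [0.273 0.033] 18.0 596
rackrim [ 0.619 -0.507] [0.225 0.134] 2.4 595
rackrim [0.645 0.014] [0.163 0.128] 81.9 560
tall [ 0.62  -0.547] [0.224 0.226] 54.5 4421
tall [ 0.555 -0.269] [0.105 0.243] 88.9 2435
tall [ 0.789 -0.152] [0.079 0.061] 6.3 458
tall [0.788 0.191] [0.063 0.072] 90.0 429
matc [ 0.382 -0.072  0.004]
matc [ 0.506 -0.107  0.004]
matc [0.418 0.15  0.004]
matc [0.514 0.139 0.004]
stand [ 0.673 -0.305  0.105]
stand [ 0.446 -0.296  0.105]
stand [ 0.452 -0.205  0.105]
stand [ 0.68  -0.243  0.105]
tray [ 0.702 -0.058  0.04 ]
tray [ 0.582 -0.051  0.04 ]
tray [0.592 0.089 0.04 ]
tray [0.704 0.075 0.04 ]
rack [0.674 0.208 0.028]
rack [0.44  0.213 0.028]
rack [0.44  0.362 0.028]
rack [0.666 0.354 0.028]
jig,bit [ 0.464 -0.05   0.082]
jig,bit [0.453 0.086 0.098]
glass [0.478 0.242 0.055]
glass [0.628 0.239 0.055]
glass [0.629 0.322 0.055]
ram [0.557 0.247 0.029]
ram [0.478 0.322 0.029]
bot [ 0.79  -0.154  0.2  ]
bot [0.793 0.193 0.19 ]
bot [0.788 0.047 0.072]
```

```bash
cat >> h.py <<'E'
def plan(target,yawdeg):
    p,R,s=pose(); y0=np.degrees(np.arctan2(R[1,0],R[0,0])); t=(yawdeg-y0+180)%360-180
    a=np.radians(yawdeg); A=np.array([[np.cos(a),np.sin(a),0],[np.sin(a),-np.cos(a),0],[0,0,-1]])
    print("t",round(s["t"],1),"p",p.round(4),"yaw",round(y0,1),"turn tool z",round(-t,1),"then shift",((A.T@(np.array(target)-p))*1000).round(1),"tilt",R[:2,2].round(3),"ft",np.round(s["ft_force"],1),"q6",round(s["q"][5],2),"op",round(s["opening"],4))
E
python3 -c "
from h import *
plan([.464,-.05,.2],84)"
```

```text
t 0.2 p [ 0.2487 -0.6002  0.2306] yaw 22.5 turn tool z -61.5 then shift [569.7 156.6  30.6] tilt [-0.     0.001] ft [0.2 0.5 0.4] q6 -0.17 op 0.0855
```

Emit:
{"op": "carry_out", "data": {"deltas": [[100, 0, 0, 0, 0, 0, -7.7], [100, 0, 0, 0, 0, 0, -7.7], [100, 0, 0, 0, 0, 0, -7.7], [100, 0, 0, 0, 0, 0, -7.7], [100, 0, 0, 0, 0, 0, -7.7], [100, 0, 0, 0, 0, 0, -7.7], [100, 0, 0, 0, 0, 0, -7.7], [100, 0, 0, 0, 0, 0, -7.7]]}}

```text
t: 1.0
eef_pos: [0.2487, -0.6003, 0.231]
tcp_rot: [-0.0, 0.741, 0.672, 0.0]
ft_force: [-0.7, -0.1, 0.4]
opening: 0.0854
finger_force: 0.0
```

Emit:
{"op": "carry_out", "data": {"deltas": [[100, 40, 11, 3, 0, 0, 0], [100, 40, 11, 3, 0, 0, 0], [100, 40, 11, 3, 0, 0, 0], [100, 40, 11, 3, 0, 0, 0], [100, 40, 11, 3, 0, 0, 0], [100, 40, 11, 3, 0, 0, 0], [100, 40, 11, 3, 0, 0, 0], [100, 40, 11, 3, 0, 0, 0], [100, 40, 11, 3, 0, 0, 0], [100, 40, 11, 3, 0, 0, 0]]}}

```text
t: 2.0
eef_pos: [0.3995, -0.2123, 0.2012]
tcp_rot: [0.0, 0.743, 0.67, 0.0]
ft_force: [-0.0, -0.1, -0.4]
opening: 0.0854
finger_force: 0.0
```

```bash
python3 -c "
from h import *
plan([.464,-.05,.2],84)
c=cap('wrist','w1.png'); print(c['o'],c['Rw'].round(2))"
```

```text
t 2.0 p [ 0.3995 -0.2123  0.2012] yaw 84.1 turn tool z 0.1 then shift [168.1  47.2   1.2] tilt [ 0. -0.] ft [-0.  -0.1 -0.4] q6 -0.64 op 0.0854
[ 0.4088172  -0.13460479  0.34445839] [[ 0.99 -0.1  -0.03]
 [-0.1  -0.95 -0.3 ]
 [-0.    0.3  -0.95]]
```

View pics/w1.png

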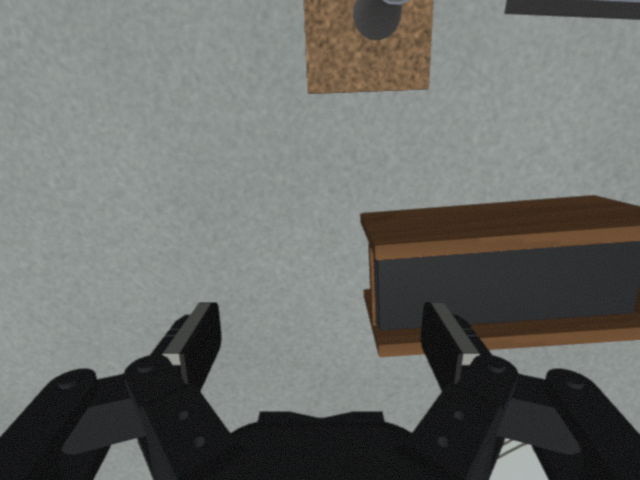

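The wrist view shows the stand with the slate front edge near (377,245)-(380,327), the mat end at (310,93)-(430,88), and the jigger at (378,15).

Emit:
{"op": "carry_out", "data": {"deltas": [[100, 40, 12, 0, 0, 0, 0], [100, 40, 12, 0, 0, 0, 0], [100, 40, 12, 0, 0, 0, 0], [100, 40, 11, 0, 0, 0, 0], [100, 0, 0, 0, 0, 0, 0]]}}

```text
t: 2.55
eef_pos: [0.4632, -0.0559, 0.2012]
tcp_rot: [-0.0, 0.74, 0.672, 0.0]
ft_force: [-0.6, 0.0, 0.0]
opening: 0.0856
finger_force: 0.0
```

```bash
cat >> h.py <<'E'
def tops(c,zlo,zhi,box):
    "clusters of cloud points in a height band and box (x0,x1,y0,y1): centre of enclosing circle"
    W=cloud(c).reshape(-1,3); W=W[~np.isnan(W[:,0])]
    x0,x1,y0,y1=box; W=W[(W[:,2]>zlo)&(W[:,2]<zhi)&(W[:,0]>x0)&(W[:,0]<x1)&(W[:,1]>y0)&(W[:,1]<y1)]
    g=np.zeros((500,1000),np.uint8); ij=((W[:,:2]-[0.2,-1])/0.002).astype(int); g[ij[:,0],ij[:,1]]=255
    g=cv2.morphologyEx(g,cv2.MORPH_CLOSE,np.ones((5,5)))
    n,l,st,ce=cv2.connectedComponentsWithStats(g)
    for i in range(1,n):
        if st[i,4]<15: continue
        pts=(np.argwhere(l==i)*0.002+[0.201,-0.999]).astype(np.float32); (cc,r)=cv2.minEnclosingCircle(pts)
        print("circ",np.round(cc,4),"r",round(r,4),"ext",np.round(np.ptp(pts,0)+.002,3),st[i,4])
E
python3 - <<'E'
from h import *
c=cap('wrist','w2.png')
tops(c,.075,.086,(.38,.55,-.13,.16)); tops(c,.09,.105,(.38,.55,-.13,.16))
H=cv2.cvtColor(c['img'],cv2.COLOR_RGB2HSV); W=cloud(c)
m=((H[...,0]<18)&(H[...,1]>70)&(W[...,2]<.015)&(W[...,0]<.6)&(W[...,1]>-.2)).astype(np.uint8)
P=W[m>0][:,:2].astype(np.float32); print('mat',cv2.minAreaRect(P),np.percentile(W[m>0][:,2],[5,50,95]))
plan([.464,-.05,.2],84)
E
```

```text
circ [0.454 0.086] r 0.0134 ext [0.028 0.02 ] 55
circ [ 0.4658 -0.047 ] r 0.0183 ext [0.036 0.038] 164
circ [0.4535 0.0868] r 0.0113 ext [0.022 0.022] 100
mat ((0.46249306201934814, 0.010451026260852814), (0.23498746752738953, 0.10900818556547165), 86.1772689819336) [0.00342156 0.00467738 0.00594293]
t 2.6 p [ 0.4627 -0.0577  0.2012] yaw 84.4 turn tool z 0.4 then shift [7.8 0.5 1.2] tilt [-0.  0.] ft [-1.3 -0.   0.7] q6 -0.27 op 0.0854
```

View pics/w2.png

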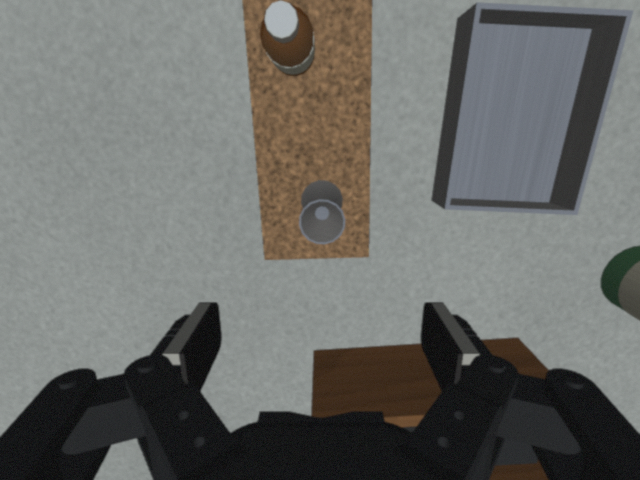

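The jigger is upright at about (0.466,-0.047), the bitters at (0.4535,0.087), and the tray is free. Next I grip the jigger.

Emit:
{"op": "carry_out", "data": {"deltas": [[100, 11, 1.7, 30, 0, 0, 0], [100, 0, 0, 40, 0, 0, 0], [100, 0, 0, 40, 0, 0, 0], [100, 0, 0, 35, 0, 0, 0], [100, 0, 0, 22, 0, 0, 0], [0, 0, 0, 0, 0, 0, 0], [0, 0, 0, 0, 0, 0, 0], [0, 0, 0, 0, 0, 0, 0], [0, 0, 0, 0, 0, 0, 0], [0, 0, 0, 0, 0, 0, 0]], "grip_force": 50}}

```text
t: 3.6
eef_pos: [0.4667, -0.0494, 0.0362]
tcp_rot: [0.001, 0.742, 0.67, 0.001]
ft_force: [-2.6, 1.0, 6.6]
opening: 0.029
finger_force: 38.5
```

```bash
python3 -c "
from h import *
a=np.radians(-8.3); c=np.array([.645,.013]); Q=np.array([[np.cos(a),-np.sin(a)],[np.sin(a),np.cos(a)]])
t1=c+Q@[0,-.035]; t2=c+Q@[0,.04]; print(t1,t2)
plan([*t1,.11],82); plan([*t2,.11],82)"
```

```text
[ 0.63994753 -0.0216334 ] [0.65077425 0.05258103]
t 3.6 p [ 0.4667 -0.0494  0.0362] yaw 84.1 turn tool z 2.1 then shift [ 51.6 167.7 -73.8] tilt [ 0.003 -0.001] ft [-2.6  1.   6.6] q6 -0.24 op 0.029
t 3.6 p [ 0.4667 -0.0494  0.0362] yaw 84.1 turn tool z 2.1 then shift [126.6 168.1 -73.8] tilt [ 0.003 -0.001] ft [-2.6  1.   6.6] q6 -0.24 op 0.029
```

Emit:
{"op": "carry_out", "data": {"deltas": [[0, 0, 0, -25, 0, 0, 0], [0, 0, 0, -40, 0, 0, 0], [0, 0, 5, -15, 0, 0, 2], [0, 10, 35, 0, 0, 0, 0], [0, 14, 42, 0, 0, 0, 0], [0, 14, 42, 0, 0, 0, 0], [0, 14, 40, 0, 0, 0, 0], [0, 0, 4, 0, 0, 0, 0], [0, 0, 0, 0, 0, 0, 0]]}}

```text
t: 4.5
eef_pos: [0.6394, -0.0201, 0.1144]
tcp_rot: [0.0, 0.754, 0.657, -0.0]
ft_force: [-1.0, -0.3, -1.2]
opening: 0.0287
finger_force: 40.4
```

```bash
python3 -c "
from h import *
plan([.6400,-.0216,.037],82)
c=cap('wrist','w3.png')
tops(c,.15,.17,(.55,.75,-.1,.1))"
```

```text
t 4.5 p [ 0.6394 -0.0201  0.1144] yaw 82.2 turn tool z 0.2 then shift [-1.4  0.8 77.4] tilt [ 0. -0.] ft [-1.  -0.3 -1.2] q6 -0.07 op 0.0287
circ [ 0.641 -0.018] r 0.0502 ext [0.102 0.04 ] 407
```

View pics/w3.png

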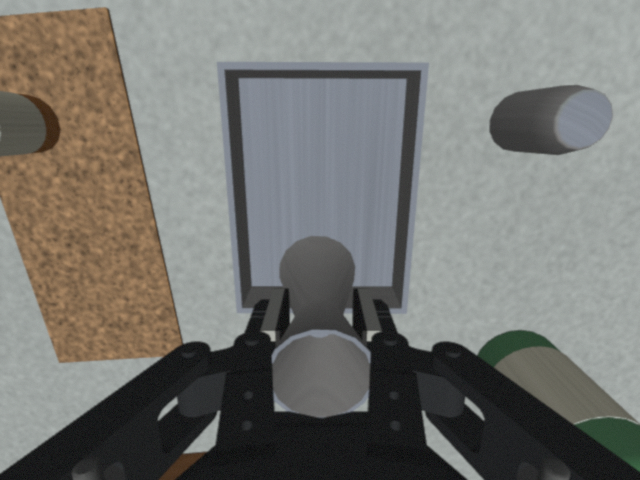

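The jigger is held upright at (318,320), inside the tray outline (225..425, 65..310). I'm lowering and releasing it.

Emit:
{"op": "carry_out", "data": {"deltas": [[0, -1, 0, 30, 0, 0, 0], [0, 0, 0, 30, 0, 0, 0], [0, 0, 0, 12, 0, 0, 0], [0, 0, 0, 5, 0, 0, 0], [65, 0, 0, 0, 0, 0, 0], [65, 0, 0, 0, 0, 0, 0], [65, 0, 0, 0, 0, 0, 0], [65, 0, 0, -20, 0, 0, 0], [65, 0, 0, -40, 0, 0, 0], [65, 0, 0, -40, 0, 0, 0], [65, 0, 0, -40, 0, 0, 0]]}}

```text
t: 5.65
eef_pos: [0.639, -0.0212, 0.1798]
tcp_rot: [0.001, 0.754, 0.657, 0.0]
ft_force: [1.2, 0.2, 0.0]
opening: 0.0559
finger_force: 0.0
```

```bash
python3 -c "
from h import *
plan([.4535,.0868,.16],82)
c=cap('wrist')
tops(c,.07,.095,(.55,.75,-.1,.1))"
```

```text
t 5.7 p [ 0.639  -0.0212  0.1798] yaw 82.1 turn tool z 0.1 then shift [  81.2 -198.7   19.8] tilt [ 0.002 -0.   ] ft [1.2 0.2 0. ] q6 -0.07 op 0.0559
circ [ 0.635  -0.0187] r 0.0188 ext [0.038 0.036] 202
```

Jigger stands in the tray. Now the bitters.

Emit:
{"op": "carry_out", "data": {"deltas": [[100, 16, -40, 0, 0, 0, 0], [100, 16, -40, 0, 0, 0, 0], [100, 16, -40, 0, 0, 0, 0], [100, 16, -40, 0, 0, 0, 0], [100, 17, -39, 0, 0, 0, 0], [100, 0, 0, 10, 0, 0, 0]]}}

```text
t: 6.3
eef_pos: [0.4505, 0.0883, 0.1683]
tcp_rot: [0.001, 0.753, 0.658, 0.001]
ft_force: [-0.1, 0.3, -0.5]
opening: 0.0851
finger_force: 0.0
```

```bash
python3 -c "
from h import *
c=cap('wrist'); tops(c,.09,.106,(.38,.55,-.13,.16))
plan([.4535,.0868,.036],82)"
```

```text
circ [0.4536 0.088 ] r 0.0112 ext [0.022 0.024] 95
t 6.3 p [0.4511 0.0873 0.1665] yaw 82.2 turn tool z 0.2 then shift [ -0.2   2.5 130.5] tilt [ 0.001 -0.   ] ft [-0.5 -0.3 -1.1] q6 0.08 op 0.0854
```

Emit:
{"op": "carry_out", "data": {"deltas": [[100, 0, 2.5, 30, 0, 0, 0], [100, 0, 0, 40, 0, 0, 0], [100, 0, 0, 40, 0, 0, 0], [100, 0, 0, 20, 0, 0, 0], [0, 0, 0, 0, 0, 0, 0], [0, 0, 0, 0, 0, 0, 0], [0, 0, 0, 0, 0, 0, 0], [0, 0, 0, 0, 0, 0, 0], [0, 0, 0, 0, 0, 0, 0]]}}

```text
t: 7.25
eef_pos: [0.457, 0.0859, 0.0393]
tcp_rot: [0.001, 0.754, 0.657, 0.001]
ft_force: [-1.7, 0.4, 6.6]
opening: 0.0365
finger_force: 49.9
```

```bash
python3 -c "
from h import *
plan([.6508,.0526,.11],82)"
```

```text
t 7.2 p [0.457  0.0859 0.0393] yaw 82.1 turn tool z 0.1 then shift [ -6.  196.5 -70.7] tilt [ 0.004 -0.   ] ft [-1.7  0.4  6.6] q6 0.08 op 0.0365
```

Emit:
{"op": "carry_out", "data": {"deltas": [[0, 0, 0, -25, 0, 0, 0], [0, 0, 0, -40, 0, 0, 0], [0, 0, 6, -10, 0, 0, 0], [0, -1, 38, 0, 0, 0, 0], [0, -1, 38, 0, 0, 0, 0], [0, -1, 38, 0, 0, 0, 0], [0, -1, 38, 0, 0, 0, 0], [0, -1, 36, 0, 0, 0, 0], [0, 0, 6, 0, 0, 0, 0], [0, 0, 0, 0, 0, 0, 0]]}}

```text
t: 8.25
eef_pos: [0.6531, 0.0533, 0.1116]
tcp_rot: [-0.0, 0.754, 0.657, -0.0]
ft_force: [-0.4, 0.0, -0.6]
opening: 0.0365
finger_force: 50.6
```

```bash
python3 -c "
from h import *
plan([.6508,.0526,.040],82)
cap('wrist','w4.png')"
```

```text
t 8.2 p [0.6531 0.0533 0.1116] yaw 82.1 turn tool z 0.1 then shift [-1.1 -2.2 71.6] tilt [-0.001  0.   ] ft [-0.4  0.  -0.6] q6 0.05 op 0.0365
```

View pics/w4.png

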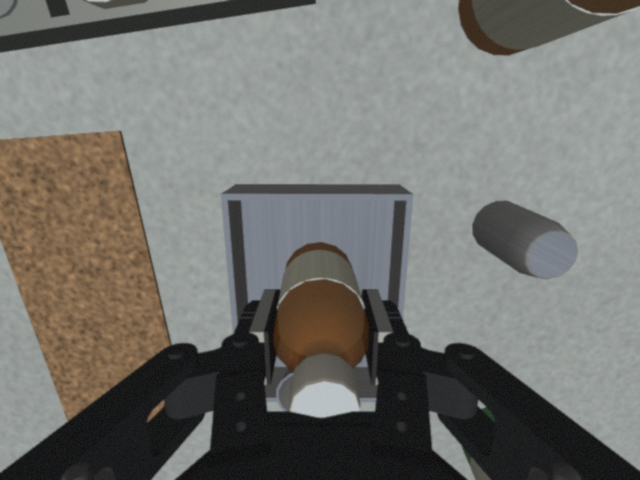

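Emit:
{"op": "carry_out", "data": {"deltas": [[0, -1, -2, 30, 0, 0, 0], [0, 0, 0, 30, 0, 0, 0], [0, 0, 0, 8, 0, 0, 0], [0, 0, 0, 4, 0, 0, 0], [65, 0, 0, 0, 0, 0, 0], [65, 0, 0, 0, 0, 0, 0], [65, 0, 0, 0, 0, 0, 0], [65, 0, 0, -20, 0, 0, 0], [65, 0, 0, -40, 0, 0, 0], [65, 0, 0, -40, 0, 0, 0], [65, 0, 0, -40, 0, 0, 0], [65, 0, 0, -20, 0, 0, 0]]}}

```text
t: 9.5
eef_pos: [0.6528, 0.0527, 0.2064]
tcp_rot: [0.003, 0.754, 0.657, 0.003]
ft_force: [0.7, -0.0, 0.9]
opening: 0.0558
finger_force: 0.0
```

Emit:
{"op": "carry_out", "data": {"deltas": [[65, -40, 0, 0, 0, 0, 0], [65, -40, 0, 0, 0, 0, 0], [0, 0, 0, 0, 0, 0, 8.2], [0, 0, 0, 0, 0, 0, 8.2], [0, 0, 0, 0, 0, 0, 8.2], [0, 0, 0, 0, 0, 0, 8.2], [0, 0, 0, 0, 0, 0, 8.2], [0, 0, 0, 0, 0, 0, 8.2], [0, 0, 0, 0, 0, 0, 8.2], [0, 0, 0, 0, 0, 0, 8.2], [0, 0, 0, 0, 0, 0, 8.2], [0, 0, 0, 0, 0, 0, 8.2]]}}

```text
t: 10.7
eef_pos: [0.64, -0.0265, 0.2015]
tcp_rot: [0.0, 1.0, -0.002, 0.001]
ft_force: [0.1, 0.3, 0.7]
opening: 0.0001
finger_force: 0.0
```

```bash
python3 -c "
from h import *
c=cap('wrist')
tops(c,.07,.115,(.55,.75,-.1,.12))
plan([.48,-.27,.2],0)"
```

```text
circ [ 0.6355 -0.0178] r 0.019 ext [0.038 0.036] 203
circ [0.6494 0.0541] r 0.0174 ext [0.034 0.036] 195
t 10.8 p [ 0.6399 -0.0264  0.2014] yaw -0.4 turn tool z -0.4 then shift [-159.9  243.6    1.4] tilt [ 0.002 -0.   ] ft [-0.7 -0.3 -0.2] q6 1.36 op -0.0003
```

Emit:
{"op": "carry_out", "data": {"deltas": [[0, -26, 40, 0, 0, 0, 0], [0, -27, 41, 0, 0, 0, 0], [0, -27, 41, 0, 0, 0, 0], [0, -27, 41, 0, 0, 0, 0], [0, -27, 41, 0, 0, 0, 0], [0, -26, 40, 0, 0, 0, 0], [0, 0, 0, 0, 0, 0, 0]]}}

```text
t: 11.45
eef_pos: [0.4778, -0.275, 0.2014]
tcp_rot: [0.001, 1.0, -0.001, 0.0]
ft_force: [-0.5, 1.0, 0.6]
opening: 0.0
finger_force: 0.0
```

Run:
```python
from h import *
c=cap('wrist','w5.png'); W=cloud(c); H=cv2.cvtColor(c['img'],cv2.COLOR_RGB2HSV)
ok=(W[...,1]<-.18)&(W[...,1]>-.37)&(W[...,0]>.38)&(W[...,0]<.72)
m=ok&(W[...,2]>.098)&(W[...,2]<.115); print('cheeks',cv2.minAreaRect(W[m][:,:2].astype(np.float32)))
m=ok&(W[...,2]>.083)&(W[...,2]<.096)&(H[...,1]<90); print('slate',cv2.minAreaRect(W[m][:,:2].astype(np.float32)),np.median(W[m][:,2]))
plan([.55,-.27,.11],0)
```

```text
cheeks ((0.5352894067764282, -0.2704450190067291), (0.09736745059490204, 0.1931079924106598), 88.582763671875)
slate ((0.5371720194816589, -0.2692985236644745), (0.07315733283758163, 0.19462865591049194), 89.33500671386719) 0.09068855148253568
t 11.5 p [ 0.479  -0.273   0.2013] yaw -0.0 turn tool z -0.0 then shift [71.  -3.  91.3] tilt [ 0.001 -0.001] ft [ 0.3  0.6 -0.5] q6 0.85 op 0.0001
```

View pics/w5.png

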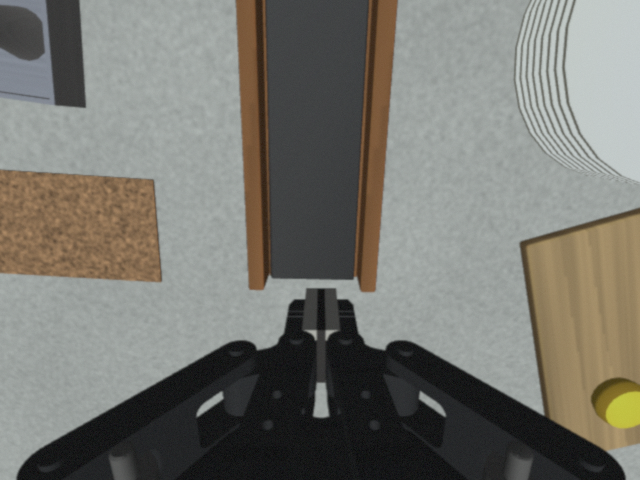

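Slate in the stand: its front edge is at row 279, the cheek ends at row 290, and it looks straight. I'm going to the slate's middle and pressing.

Emit:
{"op": "carry_out", "data": {"deltas": [[0, 35, -2.5, 30, 0, 0, 0], [0, 34, 0, 40, 0, 0, 0], [0, 0, 0, 25, 0, 0, 0], [0, 0, 0, 9, 0, 0, 0], [0, 0, 0, 2, 0, 0, 0], [0, 0, 0, 2, 0, 0, 0], [0, 0, 0, 0, 0, 0, 0]]}}

```text
t: 12.2
eef_pos: [0.5481, -0.2686, 0.0961]
tcp_rot: [0.001, 1.0, 0.001, 0.001]
ft_force: [-0.5, 0.7, 0.3]
opening: -0.0002
finger_force: 0.0
```

Emit:
{"op": "carry_out", "data": {"deltas": [[0, 0, 1.5, 3, 0, 0, 0], [0, 0, 0, 2, 0, 0, 0], [0, 0, 0, 2, 0, 0, 0], [0, 0, 0, 0, 0, 0, 0]]}}

```text
t: 12.6
eef_pos: [0.5483, -0.2705, 0.09]
tcp_rot: [0.001, 1.0, 0.001, 0.001]
ft_force: [-3.1, 2.0, 11.6]
opening: 0.0003
finger_force: 5.7
```

Emit:
{"op": "carry_out", "data": {"deltas": [[0, -4, 0, 0.5, 0, 0, 0], [0, -8, -0.3, 0, 0, 0, 0], [0, -10, -0.3, 0, 0, 0, 0], [0, -10, -0.3, 0, 0, 0, 0], [0, -8, -0.2, 0, 0, 0, 0], [0, 0, 0, 0, 0, 0, 0]]}}

```text
t: 13.2
eef_pos: [0.5089, -0.2703, 0.09]
tcp_rot: [0.002, 1.0, 0.001, 0.002]
ft_force: [0.1, -0.5, 10.4]
opening: -0.0004
finger_force: 5.4
```

```bash
cat > sl.py <<'E'
from h import *
for n in('scene','side'):
    c=cap(n); W=cloud(c); H=cv2.cvtColor(c['img'],cv2.COLOR_RGB2HSV)
    m=(W[...,1]<-.20)&(W[...,1]>-.34)&(W[...,0]>.28)&(W[...,0]<.72)&(W[...,2]>.080)&(W[...,2]<.096)&(H[...,1]<90)&(H[...,2]<110)
    P=W[m]; f=P[P[:,0]<.43]
    print(n,'front x pct',np.percentile(P[:,0],[.5,1,2,98,99.5]).round(4),len(f), f[:,1].min() if len(f) else '', f[:,1].max() if len(f) else '', np.median(f[:,2]) if len(f) else '')
plan([.45,-.268,.09],0)
E
python3 sl.py
```

```text
scene front x pct [0.4058 0.4067 0.4086 0.6449 0.6488] 160 -0.30322166999541245 -0.23419571037649378 0.08983190366535787
side front x pct [0.4008 0.4011 0.4016 0.6389 0.6614] 328 -0.3020385781892966 -0.23365564970096253 0.09049687131480155
t 13.3 p [ 0.5089 -0.2704  0.09  ] yaw 0.1 turn tool z 0.1 then shift [-58.9  -2.4   0. ] tilt [ 0.004 -0.004] ft [-1.6  0.3 11.1] q6 0.88 op 0.0002
```

The top slate follows: its front is now at about x=0.403. I need about 57 mm more.

Emit:
{"op": "carry_out", "data": {"deltas": [[0, -5, 0, 0, 0, 0, 0], [0, -9, -0.3, 0, 0, 0, 0], [0, -10, -0.3, 0, 0, 0, 0], [0, -10, -0.3, 0, 0, 0, 0], [0, -10, -0.3, 0, 0, 0, 0], [0, -9, -0.3, 0, 0, 0, 0], [0, -4, 0, 0, 0, 0, 0], [0, 0, 0, 0, 0, 0, 0], [0, 0, 0, -10, 0, 0, 0], [0, 0, 0, -40, 0, 0, 0], [100, 0, 0, -40, 0, 0, 0], [100, 0, 0, 0, 0, 0, 0]]}}

```text
t: 14.5
eef_pos: [0.4531, -0.2697, 0.1834]
tcp_rot: [0.004, 1.0, 0.001, 0.004]
ft_force: [0.0, -0.4, 1.5]
opening: 0.0287
finger_force: 0.0
```

```bash
python3 sl.py; python3 -c "
from h import *
cap('side','s6.png')"
```

```text
scene front x pct [0.3497 0.3516 0.3545 0.6438 0.6483] 525 -0.3035040353663495 -0.23350427242084326 0.08985762947911435
side front x pct [0.3446 0.3452 0.3461 0.6343 0.6453] 973 -0.30257342614868743 -0.23196774911385765 0.09052295989279757
t 14.6 p [ 0.4507 -0.2675  0.178 ] yaw 0.1 turn tool z 0.1 then shift [-0.7  0.5 88. ] tilt [ 0.002 -0.002] ft [-0.9 -1.  -0.4] q6 0.82 op 0.0434
```

View pics/s6.png

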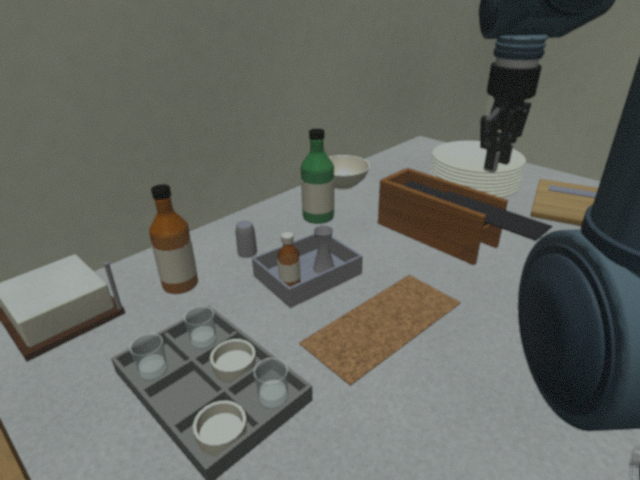

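The slate overhangs by about 92 mm and lies flat, and the jigger and bitters both stand in the tray. Next I line up with the overhang and measure the fingertip height.

Emit:
{"op": "carry_out", "data": {"deltas": [[100, -17, 0.5, 0, 0, 0, 1], [100, -17, 0, 20, 0, 0, 0], [100, 0, 0, 30, 0, 0, 0], [100, 0, 0, 5, 0, 0, 0], [78, 0, 0, 0, 0, 0, 0], [78, 0, 0, 0, 0, 0, 0], [78, 0, 0, 0, 0, 0, 0]]}}

```text
t: 15.35
eef_pos: [0.4172, -0.268, 0.1229]
tcp_rot: [0.001, 1.0, -0.008, 0.001]
ft_force: [-0.4, -0.3, 0.2]
opening: 0.0665
finger_force: 0.0
```

Run:
```python
from h import *
plan([.417,-.268,.087],-1)
c=cap('wrist','w7.png'); W=cloud(c); p,R,s=pose(); T=(W-p)@R
v,u=np.mgrid[:480,:640]
m=(np.abs(np.abs(T[...,1])-.042)<.014)&(np.abs(T[...,0])<.02)&(T[...,2]>-.06)&(T[...,2]<.02)&(v>250)
for sgn in(-1,1):
    k=m&(np.sign(T[...,1])==sgn); print(sgn,k.sum(),'tip z pct',np.percentile(T[k][:,2],[50,90,98,99.5]).round(4),'y',np.percentile(T[k][:,1],[1,50,99]).round(3))
m=(W[...,2]>.083)&(W[...,2]<.096)&(np.abs(W[...,1]+.268)<.05)&(W[...,0]>.38)&(W[...,0]<.65)
for x in(.445,.47,.5,.53):
    q=W[m&(np.abs(W[...,0]-x)<.008)]; print(x,len(q),q[:,1].min().round(4) if len(q) else'',q[:,1].max().round(4) if len(q) else'')
```

```text
t 15.3 p [ 0.4172 -0.268   0.1229] yaw -0.9 turn tool z 0.1 then shift [-0.2  0.  35.9] tilt [ 0.002 -0.002] ft [-0.4 -0.3  0.2] q6 0.79 op 0.0665
-1 5036 tip z pct [-0.0442 -0.0192 -0.0117 -0.0091] y [-0.055 -0.038 -0.033]
1 5052 tip z pct [-0.0442 -0.0193 -0.0118 -0.0089] y [0.033 0.037 0.055]
0.445 3910 -0.3054 -0.2313
0.47 4512 -0.3059 -0.2321
0.5 5304 -0.3068 -0.2326
0.53 6256 -0.3074 -0.2333
```

View pics/w7.png

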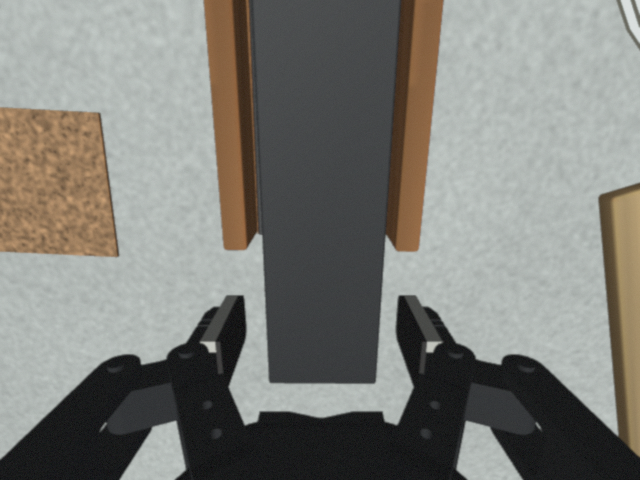

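The slate is centred between the fingers (270..376 against 240..400), and the tips sit 9 mm behind the TCP at this opening. I'm pinching.

Emit:
{"op": "carry_out", "data": {"deltas": [[98, 0, 0, 0, 0, 0, 0], [98, 0, 0, 0, 0, 0, 0], [98, 0, 0, 20, 0, 0, 0], [98, 0, 0, 20, 0, 0, 0], [98, 0, 0, 10, 0, 0, 0], [98, 0, 0, 0, 0, 0, 0], [0, 0, 0, 0, 0, 0, 0], [0, 0, 0, 0, 0, 0, 0], [0, 0, 0, 0, 0, 0, 0], [0, 0, 0, 0, 0, 0, 0]], "grip_force": 110}}

```text
t: 16.4
eef_pos: [0.4173, -0.2684, 0.0736]
tcp_rot: [0.001, 1.0, -0.008, 0.001]
ft_force: [-1.1, 2.0, 5.0]
opening: 0.0623
finger_force: 118.1
```

Emit:
{"op": "carry_out", "data": {"deltas": [[0, 0, 0, -4, 0, 0, 0], [0, 0, 0, -8, 0, 0, 0], [0, 0, 0, -12, 0, 0, 0], [0, 0, 0, -20, 0, 0, 0], [0, 0, 0, -20, 0, 0, 0], [0, 0, 0, -20, 0, 0, 0], [0, 0, 0, 0, 0, 0, 0]]}}

```text
t: 17.1
eef_pos: [0.418, -0.269, 0.1596]
tcp_rot: [0.003, 1.0, -0.008, 0.003]
ft_force: [0.9, 0.1, -1.5]
opening: 0.0622
finger_force: 119.8
```

Run:
```python
from h import *
plan([.417,-.268,.157],-1)
c=cap('wrist','w8.png'); W=cloud(c); p,R,s=pose(); T=(W-p)@R
cap('side','s8.png')
m=(np.abs(T[...,1])<.02)&(T[...,0]>.02)&(T[...,0]<.16)&(T[...,2]<.02)&(T[...,2]>-.06)
P=T[m]; A=np.c_[P[:,:2],np.ones(len(P))]; print(len(P),np.linalg.lstsq(A,P[:,2],rcond=None)[0], P[:,0].max())
```

```text
t 17.1 p [ 0.418  -0.269   0.1596] yaw -0.9 turn tool z 0.1 then shift [-1.1 -1.   2.6] tilt [ 0.005 -0.005] ft [ 0.9  0.1 -1.5] q6 0.79 op 0.0622
32156 [ 0.00547662 -0.00097274 -0.01872178] 0.1191175284891677
```

View pics/w8.png

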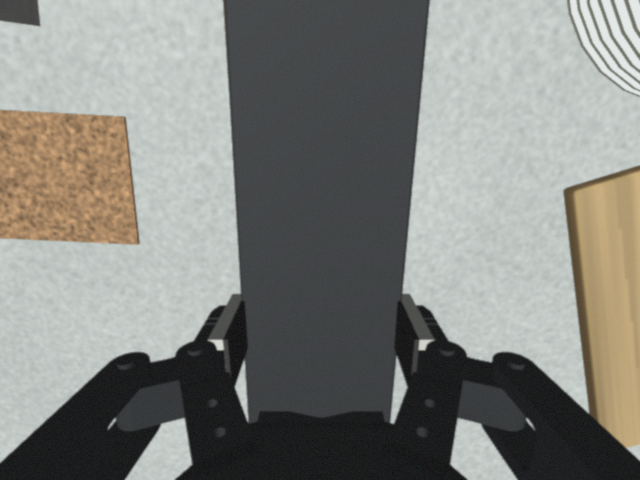

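The slate is held level: the tilt against the tool is 0.005 and it lies square between the pads. Next I turn and carry it to the mat.

Emit:
{"op": "carry_out", "data": {"deltas": [[0, -5, 0, -10, 0, 0, -3], [0, -5, 0, -10, 0, 0, -6], [0, 0, 0, 0, 0, 0, -7.4], [0, 0, 0, 0, 0, 0, -7.4], [0, 0, 0, 0, 0, 0, -7.4], [0, 0, 0, 0, 0, 0, -7.4], [0, 0, 0, 0, 0, 0, -7.4], [0, 0, 0, 0, 0, 0, -7.4], [0, 0, 0, 0, 0, 0, -7.4], [0, 0, 0, 0, 0, 0, -7.4], [0, 0, 0, 0, 0, 0, -7.4], [0, 0, 0, 0, 0, 0, -7.4]]}}

```text
t: 18.4
eef_pos: [0.4057, -0.2668, 0.174]
tcp_rot: [-0.001, 0.752, 0.659, -0.0]
ft_force: [0.6, 0.9, -1.3]
opening: 0.0623
finger_force: 119.9
```

Run:
```python
from h import *
plan([.461,-.014,.1],86.3)
```

```text
t 18.4 p [ 0.4057 -0.2668  0.174 ] yaw 82.4 turn tool z -3.9 then shift [255.8  38.9  74. ] tilt [-0.002  0.002] ft [ 0.6  0.9 -1.3] q6 -0.68 op 0.0623
```

Emit:
{"op": "carry_out", "data": {"deltas": [[0, 0, 0, 0, 0, 0, -3.9], [0, 20, 3, 0, 0, 0, 0], [0, 35, 5, 0, 0, 0, 0], [0, 40, 6, 0, 0, 0, 0], [0, 40, 6, 0, 0, 0, 0], [0, 40, 6, 0, 0, 0, 0], [0, 36, 6, 15, 0, 0, 0], [0, 30, 5, 25, 0, 0, 0], [0, 15, 2, 25, 0, 0, 0], [0, 0, 0, 9, 0, 0, 0], [0, 0, 0, 0, 0, 0, 0]]}}

```text
t: 19.5
eef_pos: [0.4612, -0.0145, 0.0994]
tcp_rot: [-0.002, 0.731, 0.682, -0.001]
ft_force: [-0.7, 0.5, -1.7]
opening: 0.0622
finger_force: 120.1
```

```bash
cat > sm.py <<'E'
from h import *
import sys
zs=float(sys.argv[1])
for n in('scene','side'):
    c=cap(n); W=cloud(c); H=cv2.cvtColor(c['img'],cv2.COLOR_RGB2HSV)
    m=(np.abs(W[...,0]-.463)<.1)&(np.abs(W[...,1]-.02)<.17)&(np.abs(W[...,2]-zs)<.008)&(H[...,1]<90)&(H[...,2]<110)
    m=cv2.morphologyEx(m.astype(np.uint8),cv2.MORPH_OPEN,np.ones((3,3)))>0
    P=W[m]; r=cv2.minAreaRect(P[:,:2].astype(np.float32)); print(n,len(P),np.round(r[0],4),np.round(r[1],4),round(r[2],1),'z',np.median(P[:,2]).round(4),'y pct',np.percentile(P[:,1],[.5,99.5]).round(4),'x',np.percentile(P[:,0],[.5,99.5]).round(4))
plan([.461,-.014,.0],86.3)
E
python3 sm.py .118; python3 -c "
from h import *
cap('scene','s9.png')"
```

```text
scene 1901 [0.4678 0.0213] [0.2076 0.0846] 79.6 z 0.115 y pct [-0.0806  0.1233] x [0.4288 0.5052]
side 3412 [0.4641 0.0205] [0.2084 0.0905] 86.9 z 0.1167 y pct [-0.0711  0.1247] x [0.4183 0.5041]
t 19.6 p [ 0.4634 -0.0157  0.1021] yaw 85.9 turn tool z -0.4 then shift [  1.5  -2.5 102.1] tilt [ 0. -0.] ft [ 0.3  0.2 -2. ] q6 -0.21 op 0.0621
```

View pics/s9.png

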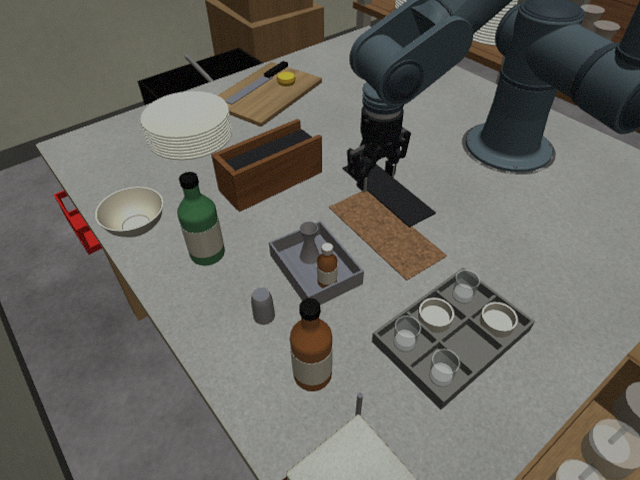

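Emit:
{"op": "carry_out", "data": {"deltas": [[0, 0, -1, 25, 0, 0, 0], [0, 0, 0, 30, 0, 0, 0], [0, 0, 0, 25, 0, 0, 0], [0, 0, 0, 12, 0, 0, 0], [0, 0, 0, 4, 0, 0, 0], [0, 0, 0, 2, 0, 0, 0], [0, 0, 0, 0, 0, 0, 0]]}}

```text
t: 20.35
eef_pos: [0.4632, -0.0152, 0.0048]
tcp_rot: [0.001, 0.731, 0.682, 0.001]
ft_force: [-0.3, -0.8, -1.2]
opening: 0.0623
finger_force: 120.1
```

```bash
python3 sm.py .02
```

```text
scene 1701 [0.4706 0.0198] [0.2077 0.0782] 82.8 z 0.0202 y pct [-0.0624  0.122 ] x [0.4319 0.5067]
side 3164 [0.467  0.0343] [0.1843 0.0823] 79.9 z 0.0205 y pct [-0.0553  0.1244] x [0.4243 0.5034]
t 20.4 p [ 0.4631 -0.0151  0.0048] yaw 86.0 turn tool z -0.3 then shift [ 0.9 -2.2  4.8] tilt [ 0.002 -0.001] ft [-0.6  0.5 -2.4] q6 -0.21 op 0.0624
```

Emit:
{"op": "carry_out", "data": {"deltas": [[0, 0, -1, 4, 0, 0, 0], [0, 0, 0, 3, 0, 0, 0], [0, 0, 0, 1.5, 0, 0, 0], [0, 0, 0, 0, 0, 0, 0]]}}

```text
t: 20.85
eef_pos: [0.4619, -0.0148, -0.0015]
tcp_rot: [-0.001, 0.731, 0.682, -0.001]
ft_force: [-15.3, 2.7, 37.8]
opening: 0.062
finger_force: 143.6
```

Emit:
{"op": "carry_out", "data": {"deltas": [[0, 0, 0, -2, 0, 0, 0], [0, 0, 0, 0, 0, 0, 0], [100, 0, 0, 0, 0, 0, 0], [100, 0, 0, 0, 0, 0, 0], [100, 0, 0, 0, 0, 0, 0], [100, 0, 0, -10, 0, 0, 0], [100, 0, 0, -30, 0, 0, 0], [100, 0, 0, -45, 0, 0, 0], [100, 0, 0, -45, 0, 0, 0], [100, 0, 0, -45, 0, 0, 0], [100, 0, 0, 0, 0, 0, 0]]}}

```text
t: 21.95
eef_pos: [0.4654, -0.0158, 0.18]
tcp_rot: [0.006, 0.731, 0.682, 0.004]
ft_force: [0.9, -1.3, -0.5]
opening: 0.0853
finger_force: 0.0
```

```bash
cat > sp.py <<'E'
from h import *
def slate(c,n):
    W=cloud(c); H=cv2.cvtColor(c['img'],cv2.COLOR_RGB2HSV)
    b=(np.abs(W[...,0]-.463)<.12)&(np.abs(W[...,1]-.02)<.2)&(W[...,2]<.02)
    for nm,m in(('slate',b&(H[...,1]<90)&(H[...,2]<95)),('mat',b&((H[...,0]<18)&(H[...,1]>70)|(H[...,1]<90)&(H[...,2]<95)))):
        m=cv2.morphologyEx(m.astype(np.uint8),cv2.MORPH_OPEN,np.ones((5,5)))
        k,l,st,_=cv2.connectedComponentsWithStats(m); i=np.argmax(st[1:,4])+1; P=W[l==i]
        r=cv2.minAreaRect(P[:,:2].astype(np.float32)); print(n,nm,np.round(r[0],4),np.round(r[1],4),round(r[2],1),'z',np.median(P[:,2]).round(4))
if __name__=="__main__":
    for n in('scene','side','wrist'):
        slate(cap(n,'p_%s.png'%n),n)
    plan([.628,.239,.2],90)
E
python3 sp.py
```

```text
scene slate [0.4645 0.0167] [0.2122 0.0724] 85.6 z 0.009
scene mat [0.4619 0.0198] [0.2658 0.117 ] 86.0 z 0.0065
side slate [0.4635 0.0193] [0.2104 0.0671] 85.0 z 0.0092
side mat [0.4599 0.0237] [0.2601 0.1091] 86.1 z 0.0081
wrist slate [0.4658 0.0181] [0.2135 0.0669] 85.1 z 0.0097
wrist mat [0.463  0.0225] [0.2592 0.1092] 86.1 z 0.0065
t 22.1 p [ 0.4607 -0.0146  0.172 ] yaw 86.0 turn tool z -4.0 then shift [253.6 167.3 -28. ] tilt [-0.  0.] ft [-0.4  0.8 -0.5] q6 -0.21 op 0.0853
```

View pics/p_wrist.png

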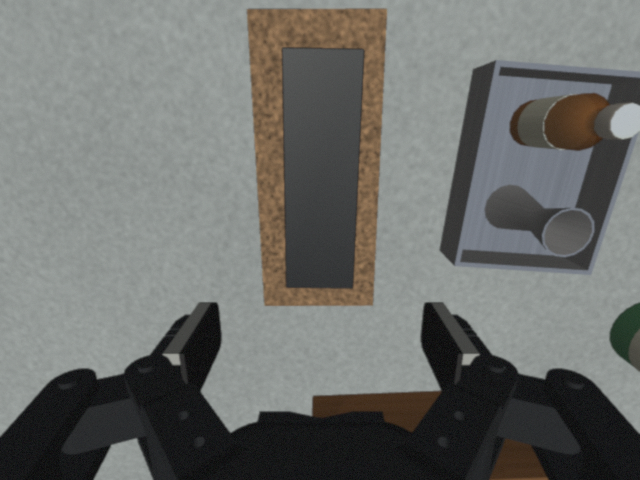

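The slate lies flat and centred on the mat (283..364 × 48..288 inside 250..385 × 10..305). Step 2 is done, so I move on to the glasses.

Emit:
{"op": "carry_out", "data": {"deltas": [[80, 40, 0, 0, 0, 0, 0], [80, 40, 0, 0, 0, 0, 0], [80, 40, 0, 0, 0, 0, 0], [80, 40, 0, 0, 0, 0, 0], [80, 40, 0, 0, 0, 0, 0], [80, 40, 0, 0, 0, 0, 0], [80, 0, 0, 0, 0, 0, 0]]}}

```text
t: 22.8
eef_pos: [0.4762, 0.2279, 0.1699]
tcp_rot: [-0.001, 0.73, 0.684, -0.002]
ft_force: [-0.7, -0.4, 0.1]
opening: 0.0681
finger_force: 0.0
```

Run:
```python
from h import *
c=cap('wrist','w10.png'); 
tops(c,.04,.062,(.42,.70,.19,.38))
plan([.478,.242,.032],86)
```

```text
circ [0.4742 0.242 ] r 0.0229 ext [0.046 0.044] 157
circ [0.6315 0.2456] r 0.0228 ext [0.046 0.046] 164
circ [0.6315 0.3272] r 0.023 ext [0.046 0.046] 163
t 22.9 p [0.4762 0.2261 0.1698] yaw 86.2 turn tool z 0.2 then shift [ 16.    0.7 137.8] tilt [-0.004 -0.001] ft [ 0.1 -0.5 -1. ] q6 0.29 op 0.0686
```

View pics/w10.png

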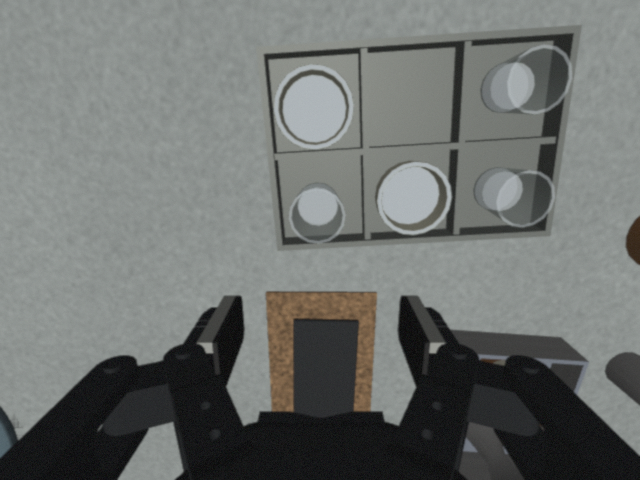

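Glass centres are (0.474,0.242), (0.6315,0.2456) and (0.6315,0.327). All three stand upright in their compartments, with the ramekins at (313,105) and (413,198). I'm gripping glass A.

Emit:
{"op": "carry_out", "data": {"deltas": [[80, 16, -3, 30, 0, 0, 0], [80, 0, 0, 40, 0, 0, 0], [80, 0, 0, 40, 0, 0, 0], [80, 0, 0, 20, 0, 0, 0], [80, 0, 0, 7, 0, 0, 0], [80, 0, 0, 0, 0, 0, 0], [0, 0, 0, 0, 0, 0, 0], [0, 0, 0, 0, 0, 0, 0], [0, 0, 0, 0, 0, 0, 0], [0, 0, 0, 0, 0, 0, 0]], "grip_force": 45}}

```text
t: 23.85
eef_pos: [0.4775, 0.2412, 0.037]
tcp_rot: [0.001, 0.731, 0.682, 0.001]
ft_force: [-0.4, -1.2, 6.6]
opening: 0.0411
finger_force: 46.1
```

Run:
```python
from h import *
plan([.4593,-.0438,.1],86)
plan([.4593,-.0438,.037],86)
```

```text
t 23.9 p [0.4775 0.2412 0.037 ] yaw 86.0 turn tool z 0.0 then shift [-285.6    1.8  -63. ] tilt [0.003 0.001] ft [-0.4 -1.2  6.6] q6 0.33 op 0.0411
t 23.9 p [0.4775 0.2412 0.037 ] yaw 86.0 turn tool z 0.0 then shift [-285.6    1.8    0. ] tilt [0.003 0.001] ft [-0.4 -1.2  6.6] q6 0.33 op 0.0411
```

Emit:
{"op": "carry_out", "data": {"deltas": [[0, 0, 0, -15, 0, 0, 0], [0, 0, 0, -30, 0, 0, 0], [0, -20, 0, -15, 0, 0, 0], [0, -40, 0, 0, 0, 0, 0], [0, -40, 0, 0, 0, 0, 0], [0, -40, 0, 0, 0, 0, 0], [0, -40, 0, 0, 0, 0, 0], [0, -40, 2, 0, 0, 0, 0], [0, -40, 0, 0, 0, 0, 0], [0, -26, 0, 0, 0, 0, 0], [0, 0, 0, 0, 0, 0, 0]]}}

```text
t: 24.95
eef_pos: [0.4582, -0.047, 0.0963]
tcp_rot: [0.001, 0.733, 0.681, 0.0]
ft_force: [-0.1, -0.1, -1.9]
opening: 0.0415
finger_force: 45.8
```

Run:
```python
from h import *
c=cap('wrist','w11.png')
plan([.4593,-.0438,.041],86)
for n in('scene','side'): tops(cap(n),.095,.125,(.40,.52,-.11,.03))
```

```text
t 25.0 p [ 0.4581 -0.0456  0.0959] yaw 85.8 turn tool z -0.2 then shift [ 1.9  1.1 54.9] tilt [ 0.001 -0.   ] ft [ 0.   0.6 -1. ] q6 -0.27 op 0.0412
circ [ 0.461 -0.046] r 0.0353 ext [0.07  0.044] 193
circ [ 0.4566 -0.041 ] r 0.0346 ext [0.07  0.046] 199
```

View pics/w11.png

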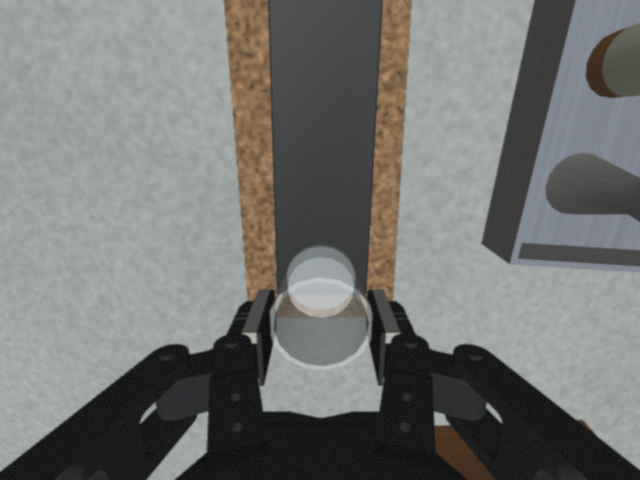

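Glass A is held upright over the slate's near end at (320,300), centred across it. I'm lowering it.

Emit:
{"op": "carry_out", "data": {"deltas": [[0, 2, 1, 20, 0, 0, 0], [0, 0, 0, 22, 0, 0, 0], [0, 0, 0, 8, 0, 0, 0], [0, 0, 0, 3, 0, 0, 0], [0, 0, 0, 2, 0, 0, 0], [0, 0, 0, 0, 0, 0, 0]]}}

```text
t: 25.7
eef_pos: [0.4601, -0.0425, 0.0412]
tcp_rot: [0.001, 0.731, 0.682, 0.0]
ft_force: [0.6, -0.2, -2.2]
opening: 0.0412
finger_force: 46.0
```

Emit:
{"op": "carry_out", "data": {"deltas": [[0, 0, 0, 1.5, 0, 0, 0], [0, 0, 0, 1, 0, 0, 0], [0, 0, 0, 0, 0, 0, 0]]}}

```text
t: 26.0
eef_pos: [0.4604, -0.0428, 0.041]
tcp_rot: [0.0, 0.731, 0.682, 0.0]
ft_force: [-10.2, 3.1, 23.5]
opening: 0.0416
finger_force: 48.4
```

Emit:
{"op": "carry_out", "data": {"deltas": [[0, 0, 0, -1, 0, 0, 0], [75, 0, 0, 0, 0, 0, 0], [75, 0, 0, 0, 0, 0, 0], [75, 0, 0, 0, 0, 0, 0], [75, 0, 0, -15, 0, 0, 0], [75, 0, 0, -30, 0, 0, 0], [75, 0, 0, -40, 0, 0, 0], [75, 0, 0, -40, 0, 0, 0], [75, 0, 0, 0, 0, 0, 0]]}}

```text
t: 26.9
eef_pos: [0.4629, -0.0439, 0.1697]
tcp_rot: [0.005, 0.731, 0.682, 0.003]
ft_force: [-0.1, 0.0, 1.4]
opening: 0.0641
finger_force: 0.0
```

Run:
```python
from h import *
c=cap('wrist'); tops(c,.045,.07,(.38,.54,-.12,.15))
plan([.631,.232,.17],86)
```

```text
circ [ 0.4614 -0.042 ] r 0.0228 ext [0.044 0.044] 158
t 26.9 p [ 0.4612 -0.0433  0.1667] yaw 86.0 turn tool z 0.0 then shift [286.5 150.2  -3.3] tilt [ 0.006 -0.002] ft [-0.4 -0.8 -0.6] q6 -0.27 op 0.0639
```

Glass A stands at (0.461,-0.042) on the slate's midline. Next is glass B.

Emit:
{"op": "carry_out", "data": {"deltas": [[80, 20, 10, -2, 0, 0, 0], [80, 40, 21, -1, 0, 0, 0], [80, 40, 21, 0, 0, 0, 0], [80, 40, 21, 0, 0, 0, 0], [80, 40, 21, 0, 0, 0, 0], [80, 40, 21, 0, 0, 0, 0], [80, 40, 21, 0, 0, 0, 0], [80, 26, 14, 0, 0, 0, 0], [80, 0, 0, 0, 0, 0, 0]]}}

```text
t: 27.85
eef_pos: [0.6287, 0.2349, 0.1639]
tcp_rot: [-0.001, 0.73, 0.683, -0.001]
ft_force: [0.1, -0.4, 0.3]
opening: 0.0684
finger_force: 0.0
```

Run:
```python
from h import *
c=cap('wrist'); tops(c,.04,.062,(.42,.70,.19,.38))
plan([.6315,.2456,.035],86)
```

```text
circ [0.6315 0.245 ] r 0.0226 ext [0.046 0.046] 164
circ [0.6316 0.3274] r 0.0227 ext [0.046 0.046] 168
t 27.9 p [0.628  0.2333 0.164 ] yaw 86.1 turn tool z 0.1 then shift [ 12.5   2.6 129. ] tilt [-0.004 -0.001] ft [ 0.6 -0.6 -0.3] q6 0.25 op 0.0682
```

Emit:
{"op": "carry_out", "data": {"deltas": [[80, 11, 3, 30, 0, 0, 0], [80, 0, 0, 40, 0, 0, 0], [80, 0, 0, 35, 0, 0, 0], [80, 0, 0, 18, 0, 0, 0], [80, 0, 0, 6, 0, 0, 0], [80, 0, 0, 0, 0, 0, 0], [0, 0, 0, 0, 0, 0, 0], [0, 0, 0, 0, 0, 0, 0], [0, 0, 0, 0, 0, 0, 0], [0, 0, 0, 0, 0, 0, 0]]}}

```text
t: 28.9
eef_pos: [0.6343, 0.2434, 0.0404]
tcp_rot: [0.001, 0.731, 0.682, 0.002]
ft_force: [-1.0, -1.0, 6.3]
opening: 0.0411
finger_force: 46.2
```

Run:
```python
from h import *
plan([.4645,.019,.1],86)
```

```text
t 28.9 p [0.6343 0.2434 0.0404] yaw 86.0 turn tool z 0.0 then shift [-235.7 -153.7  -59.6] tilt [0.004 0.001] ft [-1.  -1.   6.3] q6 0.27 op 0.0411
```

Emit:
{"op": "carry_out", "data": {"deltas": [[0, 0, 0, -15, 0, 0, 0], [0, 0, 0, -35, 0, 0, 0], [0, -16, -10, -15, 0, 0, 0], [0, -36, -24, 0, 0, 0, 0], [0, -37, -24, 0, 0, 0, 0], [0, -37, -24, 0, 0, 0, 0], [0, -37, -24, 0, 0, 0, 0], [0, -37, -24, 0, 0, 0, 0], [0, -36, -24, 0, 0, 0, 0], [0, 0, 0, 0, 0, 0, 0]]}}

```text
t: 29.9
eef_pos: [0.4596, 0.016, 0.1026]
tcp_rot: [-0.0, 0.733, 0.68, -0.001]
ft_force: [-0.2, 0.6, -1.0]
opening: 0.0412
finger_force: 45.8
```

Run:
```python
from h import *
plan([.4645,.019,.0435],86)
c=cap('wrist'); tops(c,.045,.07,(.38,.54,-.12,.00))
for n in('scene','side'): tops(cap(n),.095,.125,(.40,.52,-.05,.09))
```

```text
t 29.9 p [0.4596 0.016  0.1026] yaw 85.8 turn tool z -0.2 then shift [ 3.3  4.6 59.1] tilt [-0.002 -0.   ] ft [-0.2  0.6 -1. ] q6 -0.14 op 0.0412
circ [ 0.462 -0.044] r 0.0222 ext [0.044 0.03 ] 92
circ [0.4638 0.0189] r 0.0354 ext [0.072 0.044] 189
circ [0.4618 0.019 ] r 0.0354 ext [0.072 0.046] 211
```

Emit:
{"op": "carry_out", "data": {"deltas": [[0, 2, 3, 20, 0, 0, 0], [0, 0, 0, 25, 0, 0, 0], [0, 0, 0, 10, 0, 0, 0], [0, 0, 0, 3, 0, 0, 0], [0, 0, 0, 1.5, 0, 0, 0], [0, 0, 0, 0, 0, 0, 0]]}}

```text
t: 30.65
eef_pos: [0.4668, 0.0205, 0.0444]
tcp_rot: [0.001, 0.731, 0.682, 0.0]
ft_force: [-1.3, 0.9, 2.7]
opening: 0.0407
finger_force: 46.0
```

Light contact begins. I'm lowering slightly more, then releasing.

Emit:
{"op": "carry_out", "data": {"deltas": [[0, 0, 0, 0.6, 0, 0, 0], [75, 0, 0, 0, 0, 0, 0], [75, 0, 0, 0, 0, 0, 0], [75, 0, 0, 0, 0, 0, 0], [75, 0, 0, -15, 0, 0, 0], [75, 0, 0, -30, 0, 0, 0], [75, 0, 0, -40, 0, 0, 0], [75, 0, 0, -40, 0, 0, 0], [75, 0, 0, 0, 0, 0, 0]]}}

```text
t: 31.55
eef_pos: [0.4695, 0.0194, 0.1738]
tcp_rot: [0.005, 0.731, 0.682, 0.004]
ft_force: [0.4, -0.4, -0.3]
opening: 0.0641
finger_force: 0.0
```

Run:
```python
from h import *
c=cap('wrist'); tops(c,.045,.07,(.38,.54,-.12,.15))
plan([.632,.315,.165],86)
```

```text
circ [ 0.4614 -0.0416] r 0.0228 ext [0.044 0.044] 150
circ [0.468 0.022] r 0.0229 ext [0.044 0.044] 159
t 31.6 p [0.4677 0.0197 0.1707] yaw 86.0 turn tool z 0.0 then shift [306.  143.3   5.7] tilt [ 0.007 -0.001] ft [-0.7  0.7 -0.4] q6 -0.13 op 0.064
```

Emit:
{"op": "carry_out", "data": {"deltas": [[80, 20, 9, 0, 0, 0, 0], [80, 40, 19, 0, 0, 0, 0], [80, 40, 19, 0, 0, 0, 0], [80, 40, 19, 0, 0, 0, 0], [80, 40, 19, 0, 0, 0, 0], [80, 40, 19, 0, 0, 0, 0], [80, 40, 19, 0, 0, 0, 0], [80, 36, 17, 0, 0, 0, 0], [80, 10, 3, 0, 0, 0, 0], [80, 0, 0, 0, 0, 0, 0]]}}

```text
t: 32.6
eef_pos: [0.6287, 0.3162, 0.1651]
tcp_rot: [-0.001, 0.731, 0.683, -0.002]
ft_force: [0.1, -1.1, -0.6]
opening: 0.0685
finger_force: 0.0
```

Run:
```python
from h import *
c=cap('wrist'); tops(c,.04,.062,(.42,.70,.19,.40))
plan([.6315,.3272,.039],86)
```

```text
circ [0.6318 0.3273] r 0.0229 ext [0.046 0.046] 161
t 32.6 p [0.6285 0.3151 0.1655] yaw 86.0 turn tool z 0.0 then shift [ 12.3   2.1 126.5] tilt [-0.003 -0.001] ft [ 0.2 -0.7 -0.1] q6 0.37 op 0.0686
```

Emit:
{"op": "carry_out", "data": {"deltas": [[80, 11, 2, 30, 0, 0, 0], [80, 0, 0, 40, 0, 0, 0], [80, 0, 0, 35, 0, 0, 0], [80, 0, 0, 18, 0, 0, 0], [80, 0, 0, 6, 0, 0, 0], [80, 0, 0, 0, 0, 0, 0], [0, 0, 0, 0, 0, 0, 0], [0, 0, 0, 0, 0, 0, 0], [0, 0, 0, 0, 0, 0, 0], [0, 0, 0, 0, 0, 0, 0]]}}

```text
t: 33.65
eef_pos: [0.6341, 0.3268, 0.0416]
tcp_rot: [0.001, 0.731, 0.682, 0.002]
ft_force: [-0.3, -1.1, 6.1]
opening: 0.041
finger_force: 46.2
```

Run:
```python
from h import *
plan([.4685,.083,.1],86)
```

```text
t 33.6 p [0.6341 0.3268 0.0416] yaw 86.0 turn tool z 0.0 then shift [-254.8 -148.2  -58.4] tilt [0.004 0.001] ft [-0.3 -1.1  6.1] q6 0.39 op 0.041
```

Emit:
{"op": "carry_out", "data": {"deltas": [[0, 0, 0, -15, 0, 0, 0], [0, 0, 0, -35, 0, 0, 0], [0, -15, -9, -15, 0, 0, 0], [0, -40, -23, 0, 0, 0, 0], [0, -40, -23, 0, 0, 0, 0], [0, -40, -23, 0, 0, 0, 0], [0, -40, -23, 0, 0, 0, 0], [0, -40, -23, 0, 0, 0, 0], [0, -40, -24, 0, 0, 0, 0], [0, 0, 0, 0, 0, 0, 0]]}}

```text
t: 34.65
eef_pos: [0.4634, 0.0796, 0.103]
tcp_rot: [-0.001, 0.733, 0.681, -0.001]
ft_force: [0.9, 0.5, -1.2]
opening: 0.0408
finger_force: 45.9
```

Run:
```python
from h import *
plan([.4685,.083,.045],86)
for n in('scene','side'): tops(cap(n),.095,.125,(.40,.52,.02,.14))
```

```text
t 34.6 p [0.4634 0.0796 0.103 ] yaw 85.8 turn tool z -0.2 then shift [ 3.8  4.8 58. ] tilt [-0.003 -0.001] ft [ 0.9  0.5 -1.2] q6 0.0 op 0.0408
circ [0.4659 0.0828] r 0.0352 ext [0.072 0.04 ] 180
circ [0.4646 0.083 ] r 0.0346 ext [0.07  0.044] 200
```

Emit:
{"op": "carry_out", "data": {"deltas": [[0, 2, 2, 20, 0, 0, 0], [0, 0, 0, 25, 0, 0, 0], [0, 0, 0, 8, 0, 0, 0], [0, 0, 0, 3, 0, 0, 0], [0, 0, 0, 1.5, 0, 0, 0], [0, 0, 0, 0, 0, 0, 0]]}}

```text
t: 35.35
eef_pos: [0.4699, 0.0842, 0.047]
tcp_rot: [0.001, 0.731, 0.682, 0.001]
ft_force: [1.0, 0.2, -1.6]
opening: 0.0409
finger_force: 45.9
```

Emit:
{"op": "carry_out", "data": {"deltas": [[0, 0, 0, 1.5, 0, 0, 0], [0, 0, 0, 0.7, 0, 0, 0], [0, 0, 0, 0, 0, 0, 0]]}}

```text
t: 35.65
eef_pos: [0.4701, 0.084, 0.0455]
tcp_rot: [0.001, 0.731, 0.682, 0.001]
ft_force: [-2.0, 0.4, 6.2]
opening: 0.0407
finger_force: 46.7
```

Emit:
{"op": "carry_out", "data": {"deltas": [[75, 0, 0, 0, 0, 0, 0], [75, 0, 0, 0, 0, 0, 0], [75, 0, 0, 0, 0, 0, 0], [75, 0, 0, -15, 0, 0, 0], [75, 0, 0, -30, 0, 0, 0], [75, 0, 0, -40, 0, 0, 0], [75, 0, 0, -45, 0, 0, 0], [75, -40, -10, -30, 0, 0, 0], [75, -40, -10, 0, 0, 0, 0], [75, -30, 0, 0, 0, 0, 0], [75, 0, 0, 0, 0, 0, 0]]}}

```text
t: 36.75
eef_pos: [0.4415, -0.0261, 0.2038]
tcp_rot: [0.001, 0.733, 0.68, 0.0]
ft_force: [-0.1, 0.7, 0.2]
opening: 0.0643
finger_force: 0.0
```

Run:
```python
from h import *
from sp import slate
c=cap('wrist','w12.png'); tops(c,.045,.07,(.38,.54,-.12,.15)); tops(c,.07,.11,(.57,.72,-.1,.12)); slate(c,'wrist'); print(observe()['t'])
cap('scene','s12.png')
d=cv2.imread('pics/s12.png'); w=cv2.imread('pics/w12.png'); cv2.imwrite('pics/both.png',np.hstack([cv2.resize(d,(400,300)),cv2.resize(w,(400,300))]))
```

```text
circ [ 0.461 -0.042] r 0.0226 ext [0.044 0.044] 147
circ [0.4677 0.0223] r 0.0228 ext [0.044 0.044] 158
circ [0.4707 0.0841] r 0.0226 ext [0.046 0.044] 166
circ [ 0.6348 -0.0177] r 0.0191 ext [0.038 0.036] 199
circ [0.6468 0.0538] r 0.0174 ext [0.03  0.036] 208
wrist slate [0.4664 0.019 ] [0.2123 0.0667] 85.0 z 0.0097
wrist mat [0.4633 0.0226] [0.2585 0.1088] 86.2 z 0.0052
36.8
```

View pics/both.png

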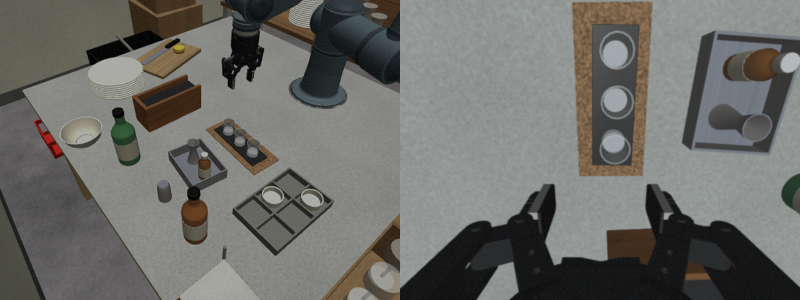

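The picture shows three glasses upright in a row on the slate, at (617,50), (617,100) and (615,148). The jigger and bitters stand in the tray, and only the two ramekins remain in the rack.

```bash
python3 -c "
from station import finish_job
print(finish_job())"
```

```text
the job is handed in; nothing more can be done
None
```

I handed the job in at about 37 s, though the judge returned no verdict: the slate lies centred on the mat with all three glasses upright in a row on it, the jigger and bitters stand in the tray, and everything else is in place.

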